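# Put three lab vessels on the stirrers that fit them

### The arm

A 7-joint arm with a two-finger parallel gripper is mounted at the origin on the work surface. World frame = base frame: x ahead of the robot, y to its left, z up, the work surface at z = 0. Lengths are in m, angles in rad, forces in N, time in s.
With the tool pointing down it reaches from about 0.4 to 0.85 m from the base axis. Payload 10.4 kg.
Tool frame: the origin (TCP) lies midway between the tips of the shut fingers; the grasp point (between the pads) lies hold_point_z behind it (hold_point_z is the distance from the TCP to the grasp point, in m); z points along the fingers, y is the line along which they close (so a half turn about z gives the same grasp; the last joint's range is limited). The gripper opens to 87 mm and grips with 3 to 60 N. Pads are 19 mm wide; open, the fingers measure 117 mm over their backs; the gripper's body (75 mm by 190 mm) begins 51 mm behind the grasp point.
Start: joints at [-1.324, 0.332, -0.065, 1.46, 0.022, 1.35, -0.088], TCP at [0.167, 0.602, 0.223] pointing down, gripper open.
Joint ranges: [-2.6, 2.6], [-0.5, 2.12], [-1.47, 1.34], [0.16, 2.42], [-1.27, 4.41], [0.06, 2.06], [-2.6, 2.6]. Speed limits (rad/s): [2.22, 2.22, 2.79, 2.79, 3.14, 3.14, 3.14].

### API

Orientations are given as a unit quaternion [x, y, z, w].
In Python, from bench import * gives the robot as it stands. The module is installed in compiled form; this text tells all that it offers.
- The arm moves only by the tool drive_tool, never from a script. Its argument "increments" is a list of rows, each a list of 6 numbers: the shift along the tool's x, y, z scaled (see below), then the turn, a rotation vector about the tool's x, y, z scaled (see below). In form: [[dx, dy, dz, rx, ry, rz], ...]. A call has exactly 5 rows; each row is the pose to reach, as a shift and turn from the pose commanded when the call began, along the tool's axes at that moment; what a row does not reach only later rows make up. The controller multiplies each number of a shift by 300 mm and each number of a turn by pi/4 rad. A row lasts 1/12 s, in which the tool goes at most 41.7 mm and 7.16 degrees, less where a joint would pass 70% of its speed; a pose out of reach is approached as far as the arm can. A call with a number of a shift or a turn outside -1 to 1 is refused whole. A call with a gripper value outside its range is refused whole. "claw" is the closure, from 0 (fully open) to 1 (shut), set as the call begins (left out, the last holds). The fingers move at their own pace and stop on an object; "force" is the grip in N (left out, the last holds). Time passes only in rows, so rows that repeat a pose let the fingers close, or fill a call up. It gives the time, the measured TCP pose, the force, the opening and the grip force at its end, in the units of the state.
- read_state(): the state, without advancing time (a new reading comes with each control period).
- camera(name): name is "scene" or "top" or "wrist"; returns the picture (384x512x3 uint8, blue, green, red); there is no depth.
- get_calibration(name): a dict with "K" (3x3 intrinsics, pixels), "k1" (the pictures are not rectified: a ray, as slopes to the right and down, at radius r is drawn at 1 + k1 r^2 times it, then the intrinsics apply), "position" and "rotation" of the camera in the world. Camera axes: x right, y down, z forward; pixel columns grow to the right and rows downward; lengths in m; the calibration is good to about 2 mm. A picture is of the moment at which its call begins: read the wrist's pose just before it. get_calibration takes no time and is no camera call; for the wrist camera it gives the pose at the moment of the call.
- close_job(): hands the job in; it is judged then, once.
The state is a dict: "time": time; "joint_positions": joint angles; "joint_vel": joint speeds; "joint_torque": joint torques, N m; "ee_pos": TCP position; "eef_rot": TCP orientation; "ft_force": force on the tool from outside, world axes, zero at the start; "torque": the same for the moment, N m; "width": finger opening in m; "grip_force": force on a finger pad.
Only numpy, scipy, OpenCV 4.12 (cv2) and the standard library are available. Lean on these libraries where they do the work, as an engineer would, in place of code of your own. Each camera call takes 0.05 s, during which the arm holds its last target. There are 200 camera calls.

### The job

The three vessels stand on the wrong magnetic stirrers. Set each in the middle of the plate that fits its base: the conical flask on the largest stirrer, the capped bottle on the medium one and the little beaker on the smallest. Park one on the cork mat, the only free spot, while you change them round; keep the vessels upright, let none drop or stand on the bare bench, and leave the cell counter, notebook and oil bottle where they are.

Things in the scene. Friction and masses are not known exactly. Their poses are not given: they have to be found in the camera images.
- flask_mid (a point): White plastic conical (Erlenmeyer) flask, open at the top, loose, about 110 g: round base 85 mm across, 140 mm high. It tapers from 12 mm above the base to a straight neck 34 mm across, which fills the top 42 mm. This point is on its axis, half-way up (70 mm above its base); z points up to the mouth. At the start it stands on the medium stirrer's plate.
- bottle_mid (a point): Amber glass reagent bottle with a black ribbed screw cap that stays on, loose, about 200 g: round body 56 mm across and 62 mm high, then a shoulder, then the cap, 46 mm across, from 76 to 102 mm above the base (102 mm is the top). This point is on its axis, half-way up (51 mm above its base); z points up to the cap. At the start it stands on the small stirrer's plate.
- beaker_mid (a point): Small stainless-steel beaker, open at the top, with a tiny pouring lip, loose, about 60 g: straight round wall 42 mm across outside, 2 mm thick, 60 mm high. This point is on its axis, half-way up (30 mm above its base); z points up. At the start it stands on the large stirrer's plate.
- stirrer_large_plate (a point): Centre of the top face of the large magnetic stirrer's round white ceramic-coated plate, 135 mm across, 65 mm above the bench. Fixed. The grey housing below, 155 mm wide and 56 mm high, reaches 115 mm to the front (this frame's -x, where its two knobs are) and 80 mm to the back of this point; z up.
- stirrer_medium_plate (a point): Centre of the top face of the medium stirrer's round white ceramic-coated plate, 100 mm across, 50 mm above the bench. Fixed. The grey housing, 120 mm wide and 42 mm high, reaches 90 mm to the front (-x, one knob) and 60 mm to the back of this point; z up.
- stirrer_small_plate (a point): Centre of the top face of the small stirrer's round white ceramic-coated plate, 70 mm across, 38 mm above the bench. Fixed. The grey housing, 92 mm wide and 30 mm high, reaches 68 mm to the front (-x, one knob) and 46 mm to the back of this point; z up.
- mat_top (a point): Centre of the top face of a square cork mat, 140 by 140 mm, 8 mm thick, fixed to the bench: the free spot, empty at the start; x and y along its sides.
- counter_mid (a point): Bystander: grey blood-cell counter with a row of round keys, 120 by 250 mm (x by y), 56 mm high, loose, beyond the stirrers. This point is at its centre, 30 mm above the bench.
- notebook_mid (a point): Bystander: spiral notebook with a pen on it, 150 by 210 mm (x by y), 13 mm thick (22 mm with the pen), loose, beyond the stirrers. This point is at its centre, 6.5 mm above the bench.
- oil_mid (a point): Bystander: small white dropper bottle of immersion oil with a black tip, 25 mm across, 70 mm high, loose, beyond the stirrers. This point is on its axis, half-way up (35 mm).
There are look-alikes about, which are no part of the job. Leave any purple look-alike of the part that bears mat_top alone.

How it is judged:
By the outcome, as a careful person would: the job done as asked, in the order asked, and still so for the second after the job is handed in, with the robot touching nothing.
It also fails if it takes over 112 s, if anything falls off the work surface, if the arm or the gripper's body presses on something with over 40 N, if the wrist force passes 120 N, or if a joint passes its speed limit or range.

## Working session

There is one attempt and no reset: what is moved stays moved. The work goes in short steps, Python scripts to look and compute and a tool call to move; the robot and the scene stay as the last step left them, time stands still between calls to the robot, and variables do not carry over. Pictures are saved under pics/ and viewed, at most 14 in all, crops included, and the job is handed in when it is done.

Besides the shell and the picture viewer there is one more tool, called after "Request:" as name([rows], argument=value, ...), one row to a line, values as JSON. drive_tool: Moves the arm, as the interface text tells. Its arguments: {"type":"object","properties":{"increments":{"type":"array","items":{"type":"array","items":{"type":"number"}}},"claw":{"type":"number"},"force":{"type":"number"}},"required":["increments"]}

```bash
mkdir -p pics; python3 - <<'E'
from bench import *
import cv2
s=read_state(); print({k:s[k] for k in('time','ee_pos','eef_rot','width','ft_force')})
for n in('scene','top','wrist'):
    c=get_calibration(n); print(n,c)
    im=camera(n); cv2.imwrite(f'pics/{n}0.png',im)
s=dir(__import__('bench')); print([a for a in s if 'hold' in a.lower()])
E
```

```text
{'time': 0.0, 'ee_pos': array([0.16647001, 0.60202959, 0.22174993]), 'eef_rot': array([ 1.34450551e-01,  9.90920052e-01, -7.05143115e-04, -5.65052097e-05]), 'width': 0.08700799488275184, 'ft_force': array([ 0.06271188, -0.86742467,  0.01367656])}
scene {'K': array([[493.13182764,   0.        , 252.76776598],
       [  0.        , 493.13182764, 193.13801283],
       [  0.        ,   0.        ,   1.        ]]), 'k1': -0.16140644060350534, 'position': array([1.17954268, 0.81697946, 1.1178253 ]), 'rotation': array([ 0.32138392,  0.86705431, -0.35706121, -0.13204732])}
top {'K': array([[367.08960174,   0.        , 251.79361213],
       [  0.        , 367.08960174, 198.66985148],
       [  0.        ,   0.        ,   1.        ]]), 'k1': -0.10736187940721865, 'position': array([0.31914118, 0.04972795, 1.21180259]), 'rotation': array([ 0.71054204, -0.69784075,  0.06483182, -0.0628102 ])}
wrist {'K': array([[313.81508417,   0.        , 259.82572616],
       [  0.        , 313.81508417, 193.80081099],
       [  0.        ,   0.        ,   1.        ]]), 'k1': -0.0002645842605059672, 'position': array([0.09515923, 0.62091966, 0.383389  ]), 'rotation': array([0.78828842, 0.60048803, 0.08070336, 0.10724952])}
['hold_point_z']
```

View pics/scene0.png

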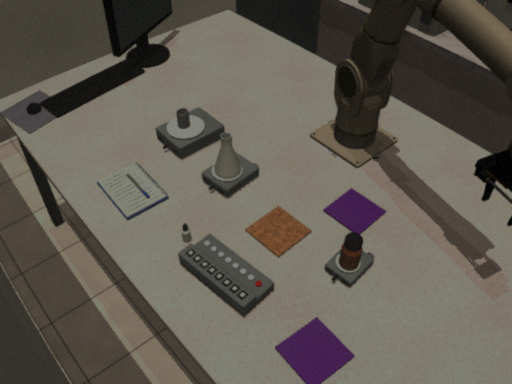

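View pics/top0.png

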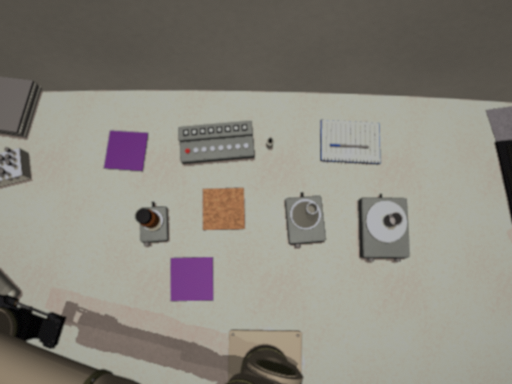

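```bash
python3 -c "
from bench import *
print(hold_point_z)"
```

```text
0.0187
```

The scene picture shows the small beaker on the large stirrer at (186,128), the flask on the medium at (230,170) and the bottle on the small at (350,262). The cork mat is at (278,230). Purple look-alikes are at (355,210) and (315,352), and the bystanders are the notebook (132,190), oil (186,233) and counter (225,272).

Possible confusions:
- **Mat:** brown cork in top (223,208), against the purple squares at (126,150) and (192,278), which I leave alone.
- **White vessel:** the flask in top at (308,210), against the oil bottle at (270,143).

I choose cork and flask. Next is a close crop.

```bash
cat > h.py <<'E'
from bench import *
import cv2, numpy as np
from scipy.spatial.transform import Rotation as R
def ray(c,px):
    p=cv2.undistortPoints(np.array([[px]],float),c['K'],np.array([c['k1'],0,0,0]))[0,0]
    d=R.from_quat(c['rotation']).apply([p[0],p[1],1]); return c['position'],d/np.linalg.norm(d)
def plane(c,px,z):
    o,d=ray(c,px); return o+d*(z-o[2])/d[2]
def tri(obs):  # [(calib,px)..] -> point, gap (mm) to each ray
    A=np.zeros((3,3));b=np.zeros(3);rs=[ray(*o) for o in obs]
    for o,d in rs: P=np.eye(3)-np.outer(d,d);A+=P;b+=P@o
    x=np.linalg.solve(A,b); return x,[round(1e3*np.linalg.norm(np.cross(x-o,d)),1) for o,d in rs]
E
python3 - <<'E'
import cv2,numpy as np
T=cv2.imread('pics/top0.png');S=cv2.imread('pics/scene0.png')
f=lambda im,u,v:cv2.resize(im[v:v+60,u:u+60],(264,264),interpolation=cv2.INTER_CUBIC)
r1=[f(T,355,195),f(T,275,190),f(T,125,195)];r2=[f(S,158,95),f(S,200,130),f(S,322,228)]
cv2.imwrite('pics/comp.png',np.vstack([np.hstack(r1),np.hstack(r2)]))
from h import *
ct,cs=get_calibration('top'),get_calibration('scene')
def cen(m):
    n,l,st,ce=cv2.connectedComponentsWithStats(m); i=1+np.argmax(st[1:,4]); return ce[i],st[i]
for n,im,c in(('t',T,ct),('s',S,cs)):
    h=cv2.cvtColor(im,cv2.COLOR_BGR2HSV); m=cv2.inRange(h,(3,110,90),(20,255,255))
    if n=='t': a,s=cen(m);print(a,s)
    else: b,s=cen(m);print(b,s)
print('mat',tri([(ct,a),(cs,b)]),plane(ct,a,.008))
# rough from top image
for nm,p,z in(('L',(387,221),.065),('M',(305,213),.05),('S',(153,222),.038)):print(nm,plane(ct,p,z).round(3))
E
```

```text
[223.31743003 208.64440204] [ 204  189   40   40 1572]
[277.9848301  230.46419903] [ 246  207   65   49 1648]
mat (array([0.50417191, 0.14334364, 0.00123105]), [np.float64(1.0), np.float64(1.0)]) [0.50377832 0.14211491 0.008     ]
L [ 0.464 -0.385  0.065]
M [ 0.488 -0.123  0.05 ]
S [0.451 0.367 0.038]
```

View pics/comp.png

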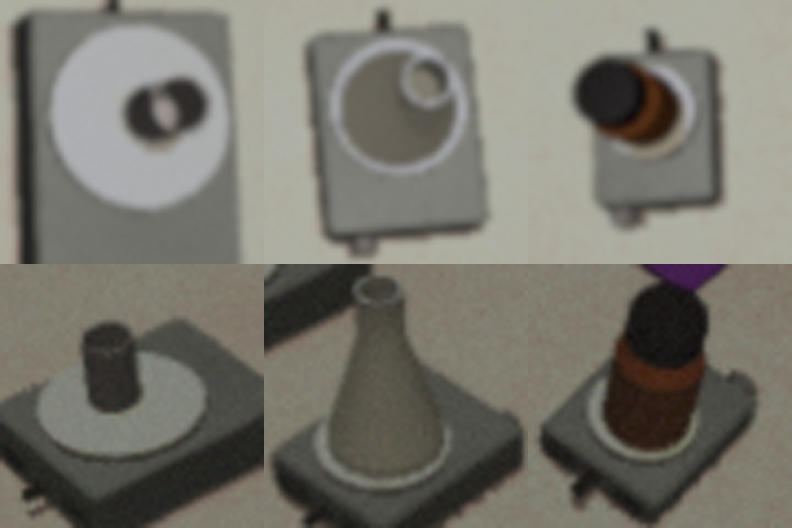

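The composite, top row from the top camera and bottom row from the scene camera, confirms the choice: steel beaker on the large plate, white flask on the medium and amber bottle with black cap on the small. I read these pixels from it, given as (top | scene):

| Feature | Top | Scene |
|---|---|---|
| Large plate | (386.2,221.2) | (185.3,126.4) |
| Beaker mouth | (394.8,218.2) | (182.4,111) |
| Medium plate | (305.3,213.5) | (226.6,171) |
| Flask mouth | (311.4,208.2) | (225.7,135.5) |
| Small plate | (152.1,219.6) | (347.5,264.6) |
| Cap | (143,215.5) | (353.4,238.5) |

```bash
python3 - <<'E'
from h import *
ct,cs=get_calibration('top'),get_calibration('scene')
D=dict(L=((386.2,221.2),(185.3,126.4),.065),beak=((394.8,218.2),(182.4,111),.125),M=((305.3,213.5),(226.6,171),.05),flask=((311.4,208.2),(225.7,135.5),.19),S=((152.1,219.6),(347.5,264.6),.038),cap=((143,215.5),(353.4,238.5),.14))
for k,(a,b,z) in D.items():
    x,g=tri([(ct,a),(cs,b)]); print(k,x.round(3),g,'top@z',plane(ct,a,z).round(3)[:2],'scene@z',plane(cs,b,z).round(3)[:2])
s=read_state();r=R.from_quat(s['eef_rot']);print((r.inv()*R.from_quat([0,1,0,0])).as_rotvec(),r.as_matrix().round(3))
c=get_calibration('wrist');print('wristcam in tool',r.inv().apply(c['position']-s['ee_pos']),(r.inv()*R.from_quat(c['rotation'])).as_matrix().round(3))
E
```

```text
L [ 0.463 -0.382  0.062] [np.float64(1.0), np.float64(1.0)] top@z [ 0.464 -0.382] scene@z [ 0.465 -0.378]
beak [ 0.465 -0.386  0.127] [np.float64(0.4), np.float64(0.4)] top@z [ 0.465 -0.387] scene@z [ 0.463 -0.388]
M [ 0.486 -0.123  0.044] [np.float64(2.0), np.float64(2.0)] top@z [ 0.486 -0.124] scene@z [ 0.489 -0.116]
flask [ 0.482 -0.121  0.188] [np.float64(0.1), np.float64(0.1)] top@z [ 0.482 -0.12 ] scene@z [ 0.483 -0.119]
S [0.459 0.374 0.027] [np.float64(1.6), np.float64(1.6)] top@z [0.459 0.37 ] scene@z [0.465 0.38 ]
cap [0.458 0.373 0.137] [np.float64(1.7), np.float64(1.7)] top@z [0.458 0.37 ] scene@z [0.459 0.375]
[-1.01117977e-03 -1.11515553e-04 -2.69712795e-01] [[-0.964  0.266 -0.   ]
 [ 0.266  0.964 -0.001]
 [-0.    -0.001 -1.   ]]
wristcam in tool [ 0.073748   -0.00102918 -0.16152521] [[ 0.001 -0.964 -0.266]
 [ 1.     0.001 -0.   ]
 [ 0.    -0.266  0.964]]
```

Request:
drive_tool([
  [-0.11,-0.03,-0.07,0,0,-0.08],
  [-0.22,-0.06,-0.14,0,0,-0.16],
  [-0.33,-0.09,-0.21,0,0,-0.24],
  [-0.45,-0.12,-0.27,0,0,-0.3434],
  [-0.562,-0.156,-0.333,0,0,-0.3434],
], claw=0)

```text
time: 0.57
ee_pos: [0.3181, 0.5111, 0.3232]
eef_rot: [-0.003, 1.0, -0.0, 0.0]
ft_force: [0.1, 0.5, -0.5]
width: 0.0869
grip_force: 0.0
```

Request:
drive_tool([
  [-0.06,-0.08,0,0,0,0],
  [-0.14,-0.18,0,0,0,0],
  [-0.23,-0.29,0,0,0,0],
  [-0.32,-0.4,0,0,0,0],
  [-0.4,-0.5,0,0,0,0],
])

```text
time: 0.98
ee_pos: [0.4376, 0.3603, 0.3224]
eef_rot: [0.0, 1.0, -0.0, -0.0]
ft_force: [0.5, -0.0, 0.4]
width: 0.0871
grip_force: 0.0
```

Request:
drive_tool([
  [0,-0.13,0,0,0,0],
  [0,-0.26,0,0,0,0],
  [0,-0.39,0,0,0,0],
  [0,-0.52,0,0,0,0],
  [0,-0.65,0,0,0,0],
])

```text
time: 1.4
ee_pos: [0.4362, 0.1654, 0.3222]
eef_rot: [0.0, 1.0, 0.0, -0.0]
ft_force: [1.0, 0.3, 0.4]
width: 0.0871
grip_force: 0.0
```

Request:
drive_tool([
  [0,-0.13,0,0,0,0],
  [0,-0.26,0,0,0,0],
  [0,-0.39,0,0,0,0],
  [0,-0.52,0,0,0,0],
  [0,-0.65,0,0,0,0],
])

```text
time: 1.82
ee_pos: [0.436, -0.0296, 0.3224]
eef_rot: [0.0, 1.0, 0.0, 0.0]
ft_force: [1.0, -0.5, -0.3]
width: 0.0868
grip_force: 0.0
```

Request:
drive_tool([
  [0,-0.13,0,0,0,0],
  [0,-0.26,0,0,0,0],
  [0,-0.39,0,0,0,0],
  [0,-0.52,0,0,0,0],
  [0,-0.65,0,0,0,0],
])

```text
time: 2.23
ee_pos: [0.4359, -0.2246, 0.3226]
eef_rot: [0.0, 1.0, 0.0, 0.0]
ft_force: [0.6, 0.8, -0.8]
width: 0.087
grip_force: 0.0
```

Request:
drive_tool([
  [0,-0.13,0,0,0,0],
  [0,-0.26,0,0,0,0],
  [0,-0.38,0,0,0,0],
  [0,-0.47,0,0,0,0],
  [0,-0.5,0,0,0,0],
])

```text
time: 2.65
ee_pos: [0.435, -0.3765, 0.3219]
eef_rot: [0.002, 1.0, -0.001, -0.001]
ft_force: [-1.2, 0.2, 0.8]
width: 0.0872
grip_force: 0.0
```

```bash
python3 - <<'E'
from h import *
s=read_state();print(s['time'],s['ee_pos'],s['joint_positions'])
c=get_calibration('wrist');im=camera('wrist');cv2.imwrite('pics/w1.png',im);np.save('w1.npy',c,allow_pickle=True)
def proj(P):
    q=R.from_quat(c['rotation']).inv().apply(np.array(P)-c['position']);return c['K'][:2,:2]@(q[:2]/q[2])+c['K'][:2,2]
print(proj([.464,-.382,.065]),proj([.465,-.387,.125]),proj([.484,-.122,.05]))
E
```

```text
2.65 [ 0.43495807 -0.37652507  0.32191887] [-0.12861846  0.24829179  0.93625129  1.47139334 -0.1969298   1.5218391
  2.36891576]
[256.83772713 185.47471852] [252.05426569 198.33662894] [438.44251138 196.01760483]
```

View pics/w1.png

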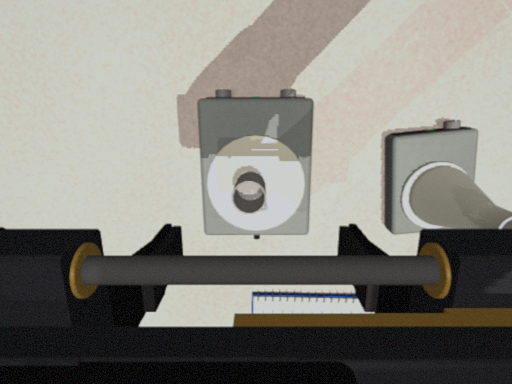

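The wrist picture shows the large plate at (256,184) and the beaker mouth at about (249,199), which puts the beaker at roughly (0.466,-0.390). The plate agrees with the first estimate. Joint 7 is near its limit, so I will descend in stages.

Request:
drive_tool([
  [-0.03,-0.01,0.08,0,0,0],
  [-0.06,-0.03,0.18,0,0,0],
  [-0.08,-0.04,0.28,0,0,0],
  [-0.1,-0.045,0.36,0,0,0],
  [-0.1,-0.045,0.4,0,0,0],
])

```text
time: 3.12
ee_pos: [0.467, -0.3837, 0.199]
eef_rot: [-0.001, 1.0, 0.001, -0.002]
ft_force: [0.2, 0.6, -1.0]
width: 0.087
grip_force: 0.0
```

```bash
python3 - <<'E'
from h import *
s=read_state();print(s['time'],s['ee_pos'],s['eef_rot'],s['joint_positions'].round(3))
E
```

```text
3.1167 [ 0.46701513 -0.38365424  0.19899932] [-0.00100283  0.99999735  0.00136987 -0.00155688] [-0.065  0.397  0.878  1.586 -0.313  1.311  2.431]
```

Request:
drive_tool([
  [0,-0.01,0.08,0,0,0],
  [0,-0.02,0.18,0,0,0],
  [0,-0.02,0.27,0,0,0],
  [0,-0.02,0.34,0,0,0],
  [0,-0.02,0.38,0,0,0],
])

```text
time: 3.53
ee_pos: [0.4662, -0.3904, 0.0866]
eef_rot: [-0.0, 1.0, 0.001, -0.001]
ft_force: [0.4, 0.4, -0.0]
width: 0.0867
grip_force: 0.0
```

Request:
drive_tool([
  [0,0,0,0,0,0],
  [0,0,0,0,0,0],
  [0,0,0,0,0,0],
  [0,0,0,0,0,0],
  [0,0,0,0,0,0],
], claw=1, force=12)

```text
time: 3.95
ee_pos: [0.4671, -0.3925, 0.0897]
eef_rot: [-0.0, 1.0, -0.0, 0.001]
ft_force: [-0.6, 0.7, 0.5]
width: 0.0611
grip_force: 0.0
```

Request:
drive_tool([
  [0,0,0,0,0,0],
  [0,0,0,0,0,0],
  [0,0,0,0,0,0],
  [0,0,0,0,0,0],
  [0,0,0,0,0,0],
])

```text
time: 4.37
ee_pos: [0.4666, -0.3921, 0.0886]
eef_rot: [0.0, 1.0, 0.0, 0.0]
ft_force: [-0.1, 1.4, 2.8]
width: 0.0411
grip_force: 12.0
```

```bash
python3 - <<'E'
from h import *
s=read_state();print(s['time'],s['ee_pos'],s['eef_rot'],s['joint_positions'].round(3))
E
```

```text
4.3667 [ 0.46663118 -0.39212789  0.088604  ] [3.51709420e-05 9.99999990e-01 6.73908643e-05 1.16980152e-04] [ 0.003  0.514  0.811  1.693 -0.409  1.113  2.505]
```

Request:
drive_tool([
  [0,0,-0.05,0,0,0],
  [0,0,-0.16,0,0,0],
  [0,0,-0.3,0,0,0],
  [0,0,-0.44,0,0,0],
  [0,0,-0.57,0,0,0],
])

```text
time: 4.78
ee_pos: [0.466, -0.3922, 0.2614]
eef_rot: [0.0, 1.0, -0.0, -0.0]
ft_force: [0.5, -0.4, -1.1]
width: 0.0411
grip_force: 12.0
```

Request:
drive_tool([
  [0,0.06,-0.02,0,0,0],
  [-0.01,0.16,-0.03,0,0,0],
  [-0.03,0.29,-0.03,0,0,0],
  [-0.05,0.42,-0.03,0,0,0],
  [-0.065,0.55,-0.03,0,0,0],
])

```text
time: 5.2
ee_pos: [0.4859, -0.2256, 0.2683]
eef_rot: [0.0, 1.0, -0.0, 0.0]
ft_force: [1.2, 0.7, -1.1]
width: 0.041
grip_force: 12.0
```

Request:
drive_tool([
  [-0.02,0.13,0,0,0,0],
  [-0.04,0.26,0,0,0,0],
  [-0.06,0.39,0,0,0,0],
  [-0.06,0.52,0,0,0,0],
  [-0.06,0.65,0,0,0,0],
])

```text
time: 5.62
ee_pos: [0.5037, -0.0304, 0.2684]
eef_rot: [0.0, 1.0, 0.0, 0.0]
ft_force: [0.9, 0.5, -0.5]
width: 0.0412
grip_force: 12.0
```

Request:
drive_tool([
  [0,0.13,0,0,0,0],
  [0,0.26,0,0,0,0],
  [0,0.4,0,0,0,0],
  [0,0.52,0,0,0,0],
  [0,0.58,0,0,0,0],
])

```text
time: 6.03
ee_pos: [0.503, 0.1472, 0.268]
eef_rot: [-0.003, 1.0, 0.0, -0.0]
ft_force: [0.1, -0.1, -0.3]
width: 0.0408
grip_force: 12.0
```

```bash
python3 - <<'E'
from h import *
s=read_state();print(s['time'],s['ee_pos'],s['eef_rot'],s['joint_positions'].round(3),s['width'])
c=get_calibration('wrist');im=camera('wrist')
h=cv2.cvtColor(im,cv2.COLOR_BGR2HSV); m=cv2.inRange(h,(3,110,90),(20,255,255));m[215:]=0
ct=max(cv2.findContours(m,0,2)[0],key=cv2.contourArea);print(cv2.boundingRect(ct),cv2.minAreaRect(ct))
for p in cv2.boxPoints(cv2.minAreaRect(ct)):print(plane(c,p,.008).round(3))
cv2.imwrite('pics/w2.png',im)
E
```

```text
6.0333 [0.50301021 0.14715613 0.2679666 ] [-2.61181814e-03  9.99996405e-01  4.63664079e-04 -3.90545932e-04] [-0.866  0.078  0.529  1.681 -0.041  1.394  1.245] 0.0408307354346277
(205, 111, 104, 103) ((257.9261169433594, 161.9229736328125), (100.26695251464844, 103.32891082763672), 88.18170166015625)
[0.437 0.074 0.008]
[0.432 0.209 0.008]
[0.569 0.22  0.008]
[0.575 0.073 0.008]
```

View pics/w2.png

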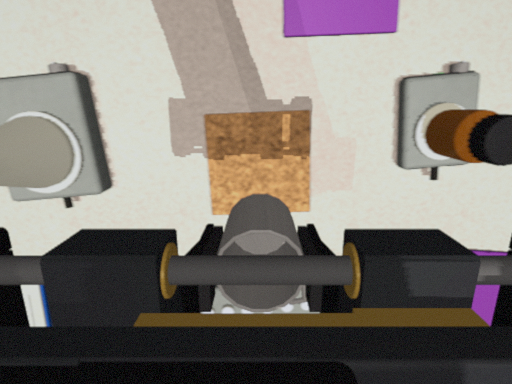

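The wrist picture shows the held beaker at (260,250) over the cork mat. The mat spans (205–309,111–214), with its centre near (0.503,0.144), and the small stirrer with the bottle is at the right. I will lower the beaker onto the mat.

Request:
drive_tool([
  [0,-0.006,0.08,0,0,0],
  [0,-0.006,0.2,0,0,0],
  [0,-0.006,0.33,0,0,0],
  [0,-0.006,0.46,0,0,0],
  [0,-0.006,0.55,0,0,0],
])

```text
time: 6.5
ee_pos: [0.5026, 0.139, 0.1002]
eef_rot: [0.0, 1.0, -0.001, -0.001]
ft_force: [0.8, 0.2, -0.9]
width: 0.0408
grip_force: 12.0
```

Request:
drive_tool([
  [0,0,0.06,0,0,0],
  [0,0,0.11,0,0,0],
  [0,0,0.16,0,0,0],
  [0,0,0.19,0,0,0],
  [0,0,0.21,0,0,0],
])

```text
time: 6.92
ee_pos: [0.5037, 0.1395, 0.0394]
eef_rot: [0.0, 1.0, -0.0, -0.001]
ft_force: [-0.7, 0.7, -0.6]
width: 0.0411
grip_force: 12.0
```

Request:
drive_tool([
  [0,0,0.003,0,0,0],
  [0,0,0.006,0,0,0],
  [0,0,0.009,0,0,0],
  [0,0,0.009,0,0,0],
  [0,0,0.009,0,0,0],
])

```text
time: 7.33
ee_pos: [0.5044, 0.1402, 0.0383]
eef_rot: [0.0, 1.0, 0.0, 0.0]
ft_force: [0.3, -0.2, 0.4]
width: 0.041
grip_force: 12.0
```

Request:
drive_tool([
  [0,0,0.003,0,0,0],
  [0,0,0.006,0,0,0],
  [0,0,0.01,0,0,0],
  [0,0,0.014,0,0,0],
  [0,0,0.014,0,0,0],
])

```text
time: 7.75
ee_pos: [0.5039, 0.14, 0.0333]
eef_rot: [0.0, 1.0, -0.0, -0.0]
ft_force: [0.6, -0.6, -0.8]
width: 0.0409
grip_force: 12.0
```

Request:
drive_tool([
  [0,0,0.002,0,0,0],
  [0,0,0.004,0,0,0],
  [0,0,0.006,0,0,0],
  [0,0,0.006,0,0,0],
  [0,0,0.006,0,0,0],
])

```text
time: 8.17
ee_pos: [0.5041, 0.14, 0.0317]
eef_rot: [0.0, 1.0, 0.0, -0.0]
ft_force: [-0.3, 0.5, -0.9]
width: 0.0409
grip_force: 12.0
```

Request:
drive_tool([
  [0,0,0.002,0,0,0],
  [0,0,0.004,0,0,0],
  [0,0,0.005,0,0,0],
  [0,0,0.005,0,0,0],
  [0,0,0.005,0,0,0],
])

```text
time: 8.58
ee_pos: [0.5044, 0.1401, 0.0313]
eef_rot: [0.0, 1.0, 0.0, 0.0]
ft_force: [-4.9, -2.5, 12.9]
width: 0.0408
grip_force: 12.0
```

```bash
python3 - <<'E'
from h import *
s=read_state();print(s['time'],s['ee_pos'],s['ft_force'],s['torque'])
im=camera('scene')
cv2.imwrite('pics/s2.png',cv2.resize(im[150:280,210:390],None,fx=4,fy=4,interpolation=cv2.INTER_CUBIC))
E
```

```text
8.5833 [0.50437929 0.14013295 0.03129337] [-4.94098486 -2.53149199 12.94708585] [-0.36749617  1.17493374  0.04670448]
```

View pics/s2.png

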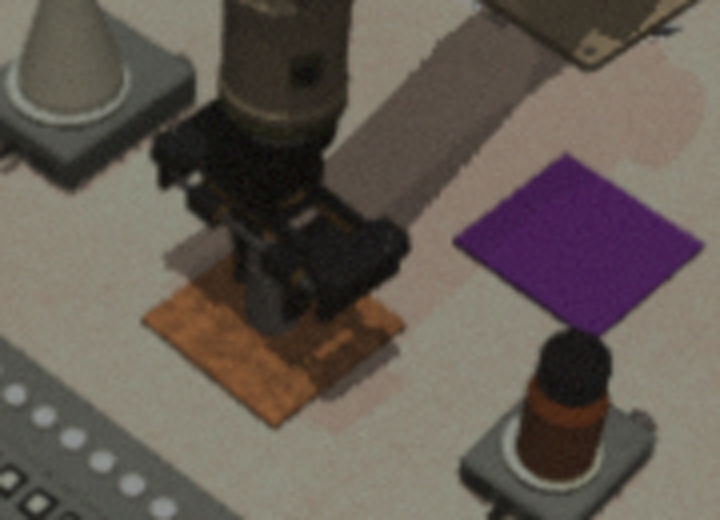

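The scene crop shows the beaker upright on the cork mat at (270,325) in the crop, and the 13 N contact force confirms it is down. I will release, rise and go to the flask.

Request:
drive_tool([
  [0,0,-0.002,0,0,0],
  [0,0,-0.002,0,0,0],
  [0,0,-0.002,0,0,0],
  [0,0,-0.002,0,0,0],
  [0,0,-0.002,0,0,0],
], claw=0)

```text
time: 9.05
ee_pos: [0.504, 0.14, 0.0307]
eef_rot: [0.0, 1.0, -0.0, -0.0]
ft_force: [0.1, -0.3, -0.4]
width: 0.0666
grip_force: 0.0
```

Request:
drive_tool([
  [0,0,0,0,0,0],
  [0,0,0,0,0,0],
  [0,0,-0.05,0,0,0],
  [0,0,-0.15,0,0,0],
  [0,0,-0.28,0,0,0],
])

```text
time: 9.47
ee_pos: [0.5023, 0.1393, 0.1138]
eef_rot: [0.0, 1.0, -0.001, -0.002]
ft_force: [1.6, 1.2, -0.3]
width: 0.0865
grip_force: 0.0
```

Request:
drive_tool([
  [0,0,-0.13,0,0,0],
  [0,0,-0.26,0,0,0],
  [0,0,-0.39,0,0,0],
  [0,-0.05,-0.52,0,0,0],
  [0,-0.12,-0.62,0,0,0],
])

```text
time: 9.88
ee_pos: [0.5041, 0.1054, 0.3039]
eef_rot: [-0.002, 1.0, 0.001, 0.001]
ft_force: [1.7, -0.4, 0.0]
width: 0.0871
grip_force: 0.0
```

Request:
drive_tool([
  [0.02,-0.11,-0.02,0,0,0],
  [0.04,-0.24,-0.02,0,0,0],
  [0.06,-0.37,-0.02,0,0,0],
  [0.08,-0.48,-0.02,0,0,0],
  [0.08,-0.56,-0.02,0,0,0],
])

```text
time: 10.3
ee_pos: [0.4789, -0.0676, 0.3071]
eef_rot: [0.002, 1.0, 0.001, 0.0]
ft_force: [0.9, -0.2, -0.2]
width: 0.087
grip_force: 0.0
```

Request:
drive_tool([
  [0,-0.05,0,0,0,0],
  [0,-0.1,0,0,0,0],
  [0,-0.15,0,0,0,0],
  [0,-0.19,0,0,0,0],
  [0,-0.19,0,0,0,0],
])

```text
time: 10.72
ee_pos: [0.4796, -0.1236, 0.3069]
eef_rot: [0.002, 1.0, -0.0, 0.0]
ft_force: [-0.0, -0.1, -0.3]
width: 0.0872
grip_force: 0.0
```

```bash
python3 - <<'E'
from h import *
s=read_state();print(s['time'],s['ee_pos'],s['eef_rot'],s['joint_positions'].round(3),s['width'])
c=get_calibration('wrist');im=camera('wrist')
def proj(P):
    q=R.from_quat(c['rotation']).inv().apply(np.array(P)-c['position']);return c['K'][:2,:2]@(q[:2]/q[2])+c['K'][:2,2]
print(proj([.482,-.121,.19]),proj([.486,-.122,.05]))
cv2.imwrite('pics/w3.png',im)
E
```

```text
10.7167 [ 0.47959277 -0.12359613  0.30691473] [ 1.95158711e-03  9.99998076e-01 -1.54996198e-04  1.25227108e-04] [-0.64  -0.033  0.794  1.691  0.024  1.474  1.718] 0.0872398764246944
[263.50075097 193.34849176] [261.68916507 168.82074313]
```

View pics/w3.png

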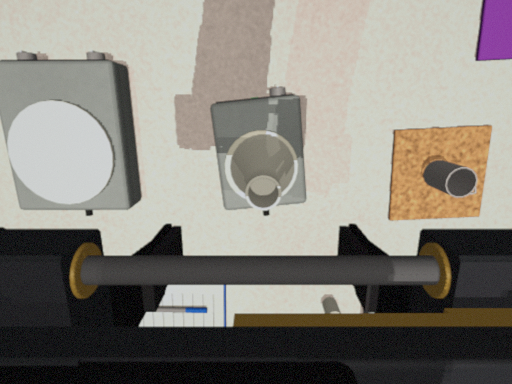

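The wrist picture shows the flask mouth at (263,192), as predicted. The empty large plate is at (61,151), the medium plate ring at (261,167), and the beaker is upright on the cork at (455,178). I will measure the bare large plate here and then descend on the neck.

```bash
python3 - <<'E'
from h import *
c=get_calibration('wrist');im=cv2.imread('pics/w3.png');h=cv2.cvtColor(im,cv2.COLOR_BGR2HSV)
print(h[150,60],h[100,170],h[165,230])
roi=np.zeros(im.shape[:2],np.uint8);cv2.circle(roi,(61,151),62,255,-1)
m=cv2.inRange(h,(0,0,150),(180,60,255))&roi
m=cv2.morphologyEx(m,cv2.MORPH_OPEN,np.ones((5,5)))
k=max(cv2.findContours(m,0,1)[0],key=cv2.contourArea);e=cv2.fitEllipse(k);print(e,plane(c,e[0],.065))
E
```

```text
[ 75   5 207] [ 26  17 207] [ 30  11 168]
((56.06393814086914, 155.33705139160156), (105.84603881835938, 116.6212387084961), 130.7448272705078) [ 0.46512717 -0.3856262   0.065     ]
```

Request:
drive_tool([
  [-0.008,0.008,0.07,0,0,0],
  [-0.008,0.008,0.18,0,0,0],
  [-0.008,0.008,0.3,0,0,0],
  [-0.008,0.008,0.42,0,0,0],
  [-0.008,0.008,0.51,0,0,0],
])

```text
time: 11.18
ee_pos: [0.4815, -0.117, 0.1512]
eef_rot: [-0.001, 1.0, 0.0, -0.001]
ft_force: [1.0, -0.4, -1.2]
width: 0.0869
grip_force: 0.0
```

Request:
drive_tool([
  [0,0,0,0,0,0],
  [0,0,0,0,0,0],
  [0,0,0,0,0,0],
  [0,0,0,0,0,0],
  [0,0,0,0,0,0],
], claw=1, force=15)

```text
time: 11.6
ee_pos: [0.4835, -0.1185, 0.1555]
eef_rot: [-0.0, 1.0, 0.0, 0.001]
ft_force: [0.2, -0.2, 0.0]
width: 0.0616
grip_force: 0.0
```

Request:
drive_tool([
  [0,0,0,0,0,0],
  [0,0,0,0,0,0],
  [0,0,0,0,0,0],
  [0,0,0,0,0,0],
  [0,0,0,0,0,0],
])

```text
time: 12.02
ee_pos: [0.4824, -0.1186, 0.1538]
eef_rot: [0.0, 1.0, 0.0, -0.0]
ft_force: [-0.1, 0.4, -1.3]
width: 0.0332
grip_force: 14.9
```

Request:
drive_tool([
  [0,0,0,0,0,0],
  [0,0,0,0,0,0],
  [0,0,0,0,0,0],
  [0,0,0,0,0,0],
  [0,0,0,0,0,0],
])

```text
time: 12.43
ee_pos: [0.4824, -0.1186, 0.1538]
eef_rot: [0.0, 1.0, 0.0, -0.0]
ft_force: [-0.4, 0.4, -1.3]
width: 0.0331
grip_force: 14.9
```

Request:
drive_tool([
  [0,0,-0.02,0,0,0],
  [0,0,-0.07,0,0,0],
  [0,0,-0.14,0,0,0],
  [0,0,-0.22,0,0,0],
  [0,0,-0.27,0,0,0],
])

```text
time: 12.85
ee_pos: [0.4828, -0.1188, 0.2372]
eef_rot: [0.0, 1.0, 0.0, 0.001]
ft_force: [0.9, 0.6, -1.5]
width: 0.033
grip_force: 14.9
```

Request:
drive_tool([
  [0.01,-0.05,0,0,0,0],
  [0.02,-0.14,0,0,0,0],
  [0.03,-0.25,0,0,0,0],
  [0.04,-0.36,0,0,0,0],
  [0.05,-0.47,0,0,0,0],
])

```text
time: 13.27
ee_pos: [0.4673, -0.2607, 0.2354]
eef_rot: [-0.0, 1.0, 0.0, 0.001]
ft_force: [1.1, 0.3, -0.8]
width: 0.0333
grip_force: 15.0
```

Request:
drive_tool([
  [0.01,-0.11,0,0,0,0],
  [0.015,-0.22,0,0,0,0],
  [0.015,-0.32,0,0,0,0],
  [0.015,-0.39,0,0,0,0],
  [0.015,-0.41,0,0,0,0],
])

```text
time: 13.68
ee_pos: [0.4614, -0.3861, 0.2349]
eef_rot: [0.002, 1.0, -0.001, -0.001]
ft_force: [-0.4, -0.0, -1.4]
width: 0.0333
grip_force: 15.0
```

Request:
drive_tool([
  [0,0,0,0,0,0],
  [0,0,0,0,0,0],
  [0,0,0,0,0,0],
  [0,0,0,0,0,0],
  [0,0,0,0,0,0],
])

```text
time: 14.1
ee_pos: [0.4635, -0.3813, 0.235]
eef_rot: [-0.001, 1.0, 0.0, 0.0]
ft_force: [0.1, -0.6, -1.3]
width: 0.0334
grip_force: 15.0
```

```bash
python3 - <<'E'
from h import *
c1=np.load('w1.npy',allow_pickle=True).item();print('L w1',plane(c1,(256,184),.065))
s=read_state();print(s['time'],s['ee_pos'],s['eef_rot'],s['joint_positions'].round(3),s['ft_force'])
c=get_calibration('wrist');im=camera('wrist');cv2.imwrite('pics/w4.png',im);np.save('w4.npy',c,allow_pickle=True)
E
```

```text
L w1 [ 0.46191507 -0.3831362   0.065     ]
14.1 [ 0.46353352 -0.38128796  0.23496902] [-8.93950280e-04  9.99999484e-01  3.80275029e-04  2.96979357e-04] [-0.128  0.379  0.963  1.553 -0.316  1.375  2.436] [ 0.1341656  -0.62786641 -1.3105262 ]
```

View pics/w4.png

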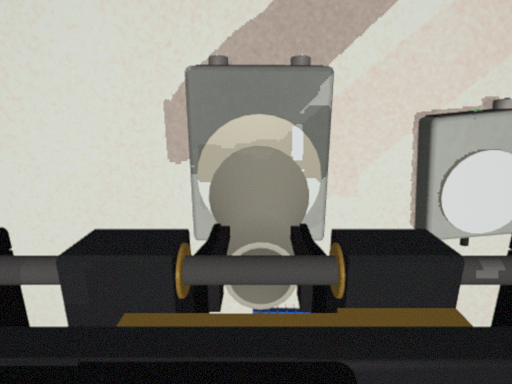

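The wrist picture shows the flask hanging upright over the large plate. The plate's left and right edges are at columns 197 and 322, and the flask base is centred at column 259. The bare medium plate is at (484,192). I will lower the flask.

Request:
drive_tool([
  [0,-0.004,0.04,0,0,0],
  [0,-0.004,0.09,0,0,0],
  [0,-0.004,0.14,0,0,0],
  [0,-0.004,0.18,0,0,0],
  [0,-0.004,0.2,0,0,0],
])

```text
time: 14.57
ee_pos: [0.4624, -0.3829, 0.1725]
eef_rot: [-0.0, 1.0, 0.001, -0.001]
ft_force: [-0.1, -0.2, -1.0]
width: 0.0331
grip_force: 15.0
```

Request:
drive_tool([
  [0,0,0.003,0,0,0],
  [0,0,0.006,0,0,0],
  [0,0,0.009,0,0,0],
  [0,0,0.012,0,0,0],
  [0,0,0.012,0,0,0],
])

```text
time: 14.98
ee_pos: [0.4631, -0.3839, 0.1716]
eef_rot: [0.0, 1.0, -0.0, 0.0]
ft_force: [0.5, 0.2, -2.4]
width: 0.0332
grip_force: 15.0
```

Request:
drive_tool([
  [0,0,0.003,0,0,0],
  [0,0,0.006,0,0,0],
  [0,0,0.006,0,0,0],
  [0,0,0.006,0,0,0],
  [0,0,0.006,0,0,0],
])

```text
time: 15.4
ee_pos: [0.4629, -0.3838, 0.1694]
eef_rot: [0.0, 1.0, 0.0, 0.0]
ft_force: [0.6, -0.6, -1.3]
width: 0.0334
grip_force: 15.0
```

Request:
drive_tool([
  [0,0,0.002,0,0,0],
  [0,0,0.004,0,0,0],
  [0,0,0.004,0,0,0],
  [0,0,0.004,0,0,0],
  [0,0,0.004,0,0,0],
])

```text
time: 15.82
ee_pos: [0.463, -0.3841, 0.1686]
eef_rot: [0.0, 1.0, -0.0, 0.0]
ft_force: [0.9, -1.8, 3.9]
width: 0.0334
grip_force: 15.0
```

Request:
drive_tool([
  [0,0,-0.001,0,0,0],
  [0,0,-0.001,0,0,0],
  [0,0,-0.001,0,0,0],
  [0,0,-0.001,0,0,0],
  [0,0,-0.001,0,0,0],
], claw=0)

```text
time: 16.23
ee_pos: [0.4629, -0.3836, 0.1683]
eef_rot: [-0.0, 1.0, 0.0, -0.0]
ft_force: [-0.1, 0.5, 0.5]
width: 0.0587
grip_force: 0.0
```

Request:
drive_tool([
  [0,0,0,0,0,0],
  [0,0,0,0,0,0],
  [0,0,0,0,0,0],
  [0,0,-0.05,0,0,0],
  [0,0,-0.15,0,0,0],
])

```text
time: 16.65
ee_pos: [0.4618, -0.3823, 0.2111]
eef_rot: [0.0, 1.0, 0.001, -0.002]
ft_force: [0.6, -0.4, 0.3]
width: 0.0853
grip_force: 0.0
```

Request:
drive_tool([
  [0,0,-0.1,0,0,0],
  [0,0.02,-0.2,0,0,0],
  [0,0.08,-0.28,0,0,0],
  [0,0.18,-0.3,0,0,0],
  [0,0.3,-0.3,0,0,0],
])

```text
time: 17.07
ee_pos: [0.4627, -0.2953, 0.3054]
eef_rot: [0.002, 1.0, -0.001, 0.001]
ft_force: [0.3, 0.2, 0.2]
width: 0.0868
grip_force: 0.0
```

Request:
drive_tool([
  [0,0.12,0,0,0,0],
  [0,0.25,0,0,0,0],
  [0,0.38,0,0,0,0],
  [0,0.5,0,0,0,0],
  [0,0.57,0,0,0,0],
])

```text
time: 17.48
ee_pos: [0.4629, -0.1185, 0.3037]
eef_rot: [-0.002, 1.0, 0.001, 0.0]
ft_force: [0.4, 0.1, -0.4]
width: 0.0868
grip_force: 0.0
```

```bash
python3 - <<'E'
from h import *
s=read_state();print(s['time'],s['ee_pos'])
c=get_calibration('wrist');im=camera('wrist');cv2.imwrite('pics/w5.png',im);np.save('w5.npy',c,allow_pickle=True)
h=cv2.cvtColor(im,cv2.COLOR_BGR2HSV)
def proj(P):
    q=R.from_quat(c['rotation']).inv().apply(np.array(P)-c['position']);return c['K'][:2,:2]@(q[:2]/q[2])+c['K'][:2,2]
p=proj([.485,-.122,.05]);print(p)
g=cv2.medianBlur(im[...,0],5)   # blue: plate neutral white, bench yellowish
roi=np.zeros(g.shape,np.uint8);cv2.circle(roi,tuple(int(a) for a in p),55,255,-1)
m=cv2.inRange(h,(0,0,120),(180,40,255))&roi
k=max(cv2.findContours(m,0,1)[0],key=cv2.contourArea);e=cv2.fitEllipse(cv2.convexHull(k));print(cv2.boundingRect(k),e,plane(c,e[0],.05))
E
```

```text
17.4833 [ 0.462891   -0.1184925   0.30374725]
[257.45941761 180.55595206]
(202, 143, 111, 93) ((257.1852722167969, 183.8060302734375), (100.32504272460938, 112.21952819824219), 87.33968353271484) [ 0.48953803 -0.12235968  0.05      ]
```

View pics/w5.png

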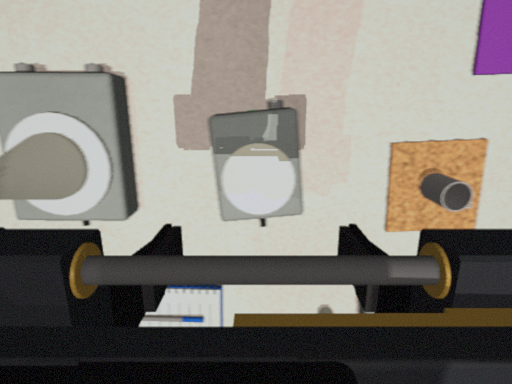

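The wrist picture shows the bare medium plate centred at (258.5,179.5), which puts M at about (0.484,-0.121). The flask stands on the large plate at left and the beaker on the cork at right (455,190). Now to the bottle.

Request:
drive_tool([
  [0,0.1,0,0,0,0],
  [0,0.22,0,0,0,0],
  [0,0.35,0,0,0,0],
  [0,0.48,0,0,0,0],
  [0,0.61,0,0,0,0],
])

```text
time: 17.95
ee_pos: [0.4626, 0.0617, 0.3038]
eef_rot: [0.0, 1.0, 0.0, 0.0]
ft_force: [1.3, -0.1, 0.3]
width: 0.0868
grip_force: 0.0
```

Request:
drive_tool([
  [0,0.13,0,0,0,0],
  [0,0.26,0,0,0,0],
  [0,0.39,0,0,0,0],
  [0,0.52,0,0,0,0],
  [0,0.63,0,0,0,0],
])

```text
time: 18.37
ee_pos: [0.4624, 0.2519, 0.3034]
eef_rot: [-0.001, 1.0, 0.0, -0.0]
ft_force: [0.1, -0.2, -0.2]
width: 0.0873
grip_force: 0.0
```

Request:
drive_tool([
  [0.01,0.11,0,0,0,0],
  [0.017,0.22,0,0,0,0],
  [0.017,0.32,0,0,0,0],
  [0.017,0.39,0,0,0,0],
  [0.017,0.39,0,0,0,0],
])

```text
time: 18.78
ee_pos: [0.456, 0.371, 0.3022]
eef_rot: [-0.003, 1.0, -0.0, -0.001]
ft_force: [-0.5, 1.3, 0.3]
width: 0.087
grip_force: 0.0
```

```bash
python3 - <<'E'
from h import *
s=read_state();print(s['time'],s['ee_pos'],s['eef_rot'],s['joint_positions'].round(3))
c=get_calibration('wrist');im=camera('wrist');cv2.imwrite('pics/w6.png',im);np.save('w6.npy',c,allow_pickle=True)
def proj(P):
    q=R.from_quat(c['rotation']).inv().apply(np.array(P)-c['position']);return c['K'][:2,:2]@(q[:2]/q[2])+c['K'][:2,2]
print(proj([.458,.3725,.14]),proj([.459,.3725,.038]))
E
```

```text
18.7833 [0.45603906 0.37102778 0.30223957] [-2.90495933e-03  9.99995489e-01 -8.14169440e-05 -7.59871526e-04] [-1.063  0.222  0.367  1.452 -0.08   1.483  0.879]
[261.93224698 181.91089171] [261.49818565 165.70242924]
```

View pics/w6.png

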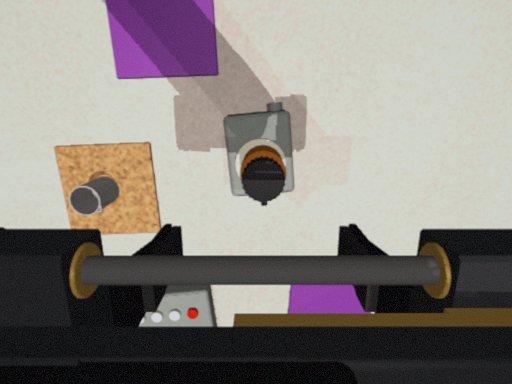

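The wrist picture shows the black cap centred at (263,180), giving about (0.456,0.374), on the small plate at (262,166). I will descend and grip the cap.

Request:
drive_tool([
  [0,0.005,0.08,0,0,0],
  [0,0.01,0.2,0,0,0],
  [0,0.01,0.33,0,0,0],
  [0,0.01,0.46,0,0,0],
  [0,0.01,0.56,0,0,0],
])

```text
time: 19.25
ee_pos: [0.4577, 0.3671, 0.133]
eef_rot: [0.001, 1.0, -0.001, -0.0]
ft_force: [0.3, 0.6, -0.2]
width: 0.0871
grip_force: 0.0
```

Request:
drive_tool([
  [0,0,0.03,0,0,0],
  [0,0,0.06,0,0,0],
  [0,0,0.085,0,0,0],
  [0,0,0.085,0,0,0],
  [0,0,0.085,0,0,0],
])

```text
time: 19.67
ee_pos: [0.4586, 0.3696, 0.1114]
eef_rot: [0.0, 1.0, 0.001, 0.001]
ft_force: [0.6, 1.0, -0.1]
width: 0.0872
grip_force: 0.0
```

Request:
drive_tool([
  [0,0,0,0,0,0],
  [0,0,0,0,0,0],
  [0,0,0,0,0,0],
  [0,0,0,0,0,0],
  [0,0,0,0,0,0],
], claw=1, force=22)

```text
time: 20.08
ee_pos: [0.458, 0.3694, 0.1103]
eef_rot: [0.0, 1.0, 0.0, 0.0]
ft_force: [-0.7, 0.2, -0.4]
width: 0.0614
grip_force: 0.0
```

Request:
drive_tool([
  [0,0,0,0,0,0],
  [0,0,0,0,0,0],
  [0,0,0,0,0,0],
  [0,0,0,0,0,0],
  [0,0,0,0,0,0],
])

```text
time: 20.5
ee_pos: [0.4579, 0.3696, 0.1103]
eef_rot: [-0.0, 1.0, 0.0, 0.0]
ft_force: [-0.4, 2.3, 2.3]
width: 0.0455
grip_force: 22.2
```

Request:
drive_tool([
  [0,0,-0.02,0,0,0],
  [0,0,-0.08,0,0,0],
  [0,0,-0.17,0,0,0],
  [0,0,-0.27,0,0,0],
  [0,0,-0.35,0,0,0],
])

```text
time: 20.92
ee_pos: [0.4579, 0.3687, 0.2169]
eef_rot: [0.0, 1.0, -0.0, 0.0]
ft_force: [0.8, 0.8, -0.7]
width: 0.0459
grip_force: 22.1
```

Request:
drive_tool([
  [0,-0.05,0,0,0,0],
  [0,-0.14,0,0,0,0],
  [0,-0.26,0,0,0,0],
  [0,-0.39,0,0,0,0],
  [-0.01,-0.52,0,0,0,0],
])

```text
time: 21.33
ee_pos: [0.4598, 0.211, 0.2142]
eef_rot: [-0.0, 1.0, -0.0, -0.001]
ft_force: [0.7, 0.6, -1.4]
width: 0.0457
grip_force: 22.1
```

Request:
drive_tool([
  [-0.01,-0.13,0,0,0,0],
  [-0.02,-0.26,0,0,0,0],
  [-0.03,-0.39,0,0,0,0],
  [-0.04,-0.52,0,0,0,0],
  [-0.05,-0.65,0,0,0,0],
])

```text
time: 21.75
ee_pos: [0.4748, 0.0157, 0.2145]
eef_rot: [0.0, 1.0, 0.0, -0.001]
ft_force: [1.0, -0.6, -2.2]
width: 0.0457
grip_force: 22.1
```

Request:
drive_tool([
  [-0.01,-0.12,0,0,0,0],
  [-0.02,-0.24,0,0,0,0],
  [-0.027,-0.35,0,0,0,0],
  [-0.027,-0.43,0,0,0,0],
  [-0.027,-0.46,0,0,0,0],
])

```text
time: 22.17
ee_pos: [0.4824, -0.1245, 0.2147]
eef_rot: [0.003, 1.0, -0.0, -0.0]
ft_force: [-1.1, -0.8, -1.9]
width: 0.0453
grip_force: 22.1
```

Request:
drive_tool([
  [0,0,0,0,0,0],
  [0,0,0,0,0,0],
  [0,0,0,0,0,0],
  [0,0,0,0,0,0],
  [0,0,0,0,0,0],
])

```text
time: 22.58
ee_pos: [0.484, -0.1184, 0.2149]
eef_rot: [-0.001, 1.0, 0.0, -0.0]
ft_force: [0.1, -0.4, -2.7]
width: 0.0462
grip_force: 22.1
```

```bash
python3 - <<'E'
from h import *
s=read_state();print(s['time'],s['ee_pos'],s['ft_force'])
c=get_calibration('wrist');im=camera('wrist');cv2.imwrite('pics/w7.png',im)
E
```

```text
22.5833 [ 0.48403276 -0.11842592  0.21492156] [ 0.0975025  -0.44171707 -2.68011959]
```

View pics/w7.png

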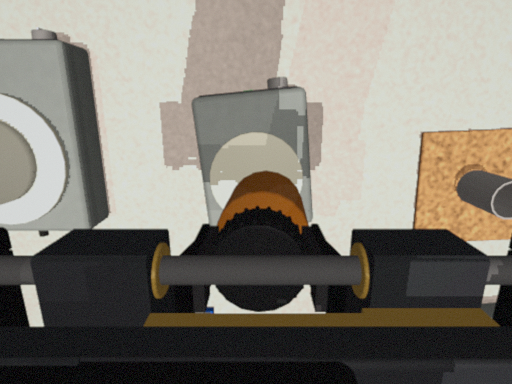

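The wrist picture shows the bottle held upright at column 263 over the medium plate, whose edges at columns 210–303 put its centre at 256.5. I will shift about 4 mm in -y and lower.

Request:
drive_tool([
  [0,-0.006,0.04,0,0,0],
  [0,-0.013,0.11,0,0,0],
  [0,-0.013,0.18,0,0,0],
  [0,-0.013,0.24,0,0,0],
  [0,-0.013,0.28,0,0,0],
])

```text
time: 23.05
ee_pos: [0.4833, -0.123, 0.1293]
eef_rot: [-0.0, 1.0, 0.0, -0.001]
ft_force: [0.1, -0.0, -1.4]
width: 0.046
grip_force: 22.1
```

Request:
drive_tool([
  [0,0,0.005,0,0,0],
  [0,0,0.01,0,0,0],
  [0,0,0.013,0,0,0],
  [0,0,0.016,0,0,0],
  [0,0,0.016,0,0,0],
])

```text
time: 23.47
ee_pos: [0.4844, -0.1235, 0.1268]
eef_rot: [-0.0, 1.0, 0.0, 0.001]
ft_force: [0.4, -0.4, -1.8]
width: 0.0456
grip_force: 22.1
```

Request:
drive_tool([
  [0,0,0.003,0,0,0],
  [0,0,0.006,0,0,0],
  [0,0,0.007,0,0,0],
  [0,0,0.007,0,0,0],
  [0,0,0.007,0,0,0],
])

```text
time: 23.88
ee_pos: [0.4839, -0.1236, 0.1242]
eef_rot: [0.0, 1.0, 0.0, -0.0]
ft_force: [0.5, 0.4, -2.3]
width: 0.0458
grip_force: 22.1
```

Request:
drive_tool([
  [0,0,0.002,0,0,0],
  [0,0,0.004,0,0,0],
  [0,0,0.005,0,0,0],
  [0,0,0.005,0,0,0],
  [0,0,0.005,0,0,0],
])

```text
time: 24.3
ee_pos: [0.4839, -0.1237, 0.1226]
eef_rot: [0.0, 1.0, 0.0, -0.0]
ft_force: [0.3, 0.4, -2.4]
width: 0.0455
grip_force: 22.1
```

Request:
drive_tool([
  [0,0,0.001,0,0,0],
  [0,0,0.002,0,0,0],
  [0,0,0.002,0,0,0],
  [0,0,0.002,0,0,0],
  [0,0,0.002,0,0,0],
])

```text
time: 24.72
ee_pos: [0.4842, -0.1236, 0.1223]
eef_rot: [-0.0, 1.0, 0.0, 0.0]
ft_force: [-0.8, 0.9, 1.9]
width: 0.0457
grip_force: 22.1
```

Request:
drive_tool([
  [0,0,0,0,0,0],
  [0,0,0,0,0,0],
  [0,0,0,0,0,0],
  [0,0,0,0,0,0],
  [0,0,0,0,0,0],
], claw=0)

```text
time: 25.13
ee_pos: [0.4839, -0.1237, 0.1219]
eef_rot: [0.0, 1.0, -0.0, -0.0]
ft_force: [0.4, 0.8, 0.6]
width: 0.0708
grip_force: 0.0
```

Request:
drive_tool([
  [0,0,0,0,0,0],
  [0,0,0,0,0,0],
  [0,0,-0.03,0,0,0],
  [0,0,-0.12,0,0,0],
  [0,0,-0.24,0,0,0],
])

```text
time: 25.55
ee_pos: [0.4824, -0.1237, 0.1936]
eef_rot: [0.0, 1.0, -0.0, -0.002]
ft_force: [1.4, 0.7, -0.2]
width: 0.0866
grip_force: 0.0
```

Request:
drive_tool([
  [0,0,-0.12,0,0,0],
  [0,0.02,-0.24,0,0,0],
  [-0.01,0.08,-0.31,0,0,0],
  [-0.02,0.18,-0.33,0,0,0],
  [-0.03,0.3,-0.33,0,0,0],
])

```text
time: 25.97
ee_pos: [0.4938, -0.0346, 0.2963]
eef_rot: [0.002, 1.0, 0.001, 0.002]
ft_force: [0.9, -0.3, -0.3]
width: 0.087
grip_force: 0.0
```

Request:
drive_tool([
  [-0.01,0.12,0,0,0,0],
  [-0.02,0.25,0,0,0,0],
  [-0.037,0.38,0,0,0,0],
  [-0.037,0.5,0,0,0,0],
  [-0.037,0.57,0,0,0,0],
])

```text
time: 26.38
ee_pos: [0.5034, 0.1418, 0.2934]
eef_rot: [-0.002, 1.0, 0.0, -0.0]
ft_force: [0.5, 0.4, -0.1]
width: 0.087
grip_force: 0.0
```

```bash
python3 - <<'E'
from h import *
s=read_state();print(s['time'],s['ee_pos'])
c=get_calibration('wrist');im=camera('wrist');cv2.imwrite('pics/w8.png',im);np.save('w8.npy',c,allow_pickle=True)
def proj(P):
    q=R.from_quat(c['rotation']).inv().apply(np.array(P)-c['position']);return c['K'][:2,:2]@(q[:2]/q[2])+c['K'][:2,2]
print(proj([.504,.14,.068]),proj([.458,.371,.038]))
E
```

```text
26.3833 [0.50336659 0.14181418 0.29341167]
[258.89567254 169.09180211] [435.95385086 130.84427408]
```

View pics/w8.png

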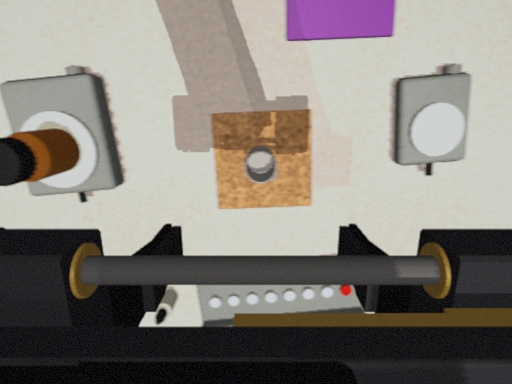

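The wrist picture shows the beaker mouth at (260,168) on the cork, as predicted. The bare small plate is at (437.5,129), giving S of about (0.457,0.373), and the bottle stands on the medium plate at left. I will regrip the beaker.

Request:
drive_tool([
  [0,0,0.08,0,0,0],
  [0,0,0.2,0,0,0],
  [0,0,0.33,0,0,0],
  [0,0,0.46,0,0,0],
  [0,0,0.58,0,0,0],
])

```text
time: 26.85
ee_pos: [0.5039, 0.1369, 0.1179]
eef_rot: [0.0, 1.0, 0.0, 0.0]
ft_force: [0.1, 0.3, -0.7]
width: 0.0869
grip_force: 0.0
```

Request:
drive_tool([
  [0,0,0.1,0,0,0],
  [0,0,0.18,0,0,0],
  [0,0,0.24,0,0,0],
  [0,0,0.28,0,0,0],
  [0,0,0.29,0,0,0],
])

```text
time: 27.27
ee_pos: [0.5033, 0.1369, 0.0308]
eef_rot: [0.0, 1.0, -0.001, -0.001]
ft_force: [0.2, -0.8, 0.4]
width: 0.0866
grip_force: 0.0
```

Request:
drive_tool([
  [0,0,0,0,0,0],
  [0,0,0,0,0,0],
  [0,0,0,0,0,0],
  [0,0,0,0,0,0],
  [0,0,0,0,0,0],
], claw=1, force=12)

```text
time: 27.68
ee_pos: [0.5045, 0.1377, 0.0328]
eef_rot: [-0.0, 1.0, 0.0, 0.001]
ft_force: [-0.2, 0.0, 0.3]
width: 0.0617
grip_force: 0.0
```

Request:
drive_tool([
  [0,0,0,0,0,0],
  [0,0,0,0,0,0],
  [0,0,0,0,0,0],
  [0,0,0,0,0,0],
  [0,0,0,0,0,0],
])

```text
time: 28.1
ee_pos: [0.5041, 0.1375, 0.0322]
eef_rot: [0.0, 1.0, 0.0, 0.0]
ft_force: [-0.2, 1.6, 2.3]
width: 0.0408
grip_force: 12.0
```

Request:
drive_tool([
  [0,0,-0.02,0,0,0],
  [0,0,-0.08,0,0,0],
  [0,0,-0.18,0,0,0],
  [0,0,-0.3,0,0,0],
  [0,0,-0.4,0,0,0],
])

```text
time: 28.52
ee_pos: [0.504, 0.1369, 0.1542]
eef_rot: [0.0, 1.0, -0.0, 0.0]
ft_force: [1.2, 2.2, -0.7]
width: 0.0409
grip_force: 12.0
```

Request:
drive_tool([
  [0.01,0.05,0,0,0,0],
  [0.03,0.14,0,0,0,0],
  [0.05,0.25,0,0,0,0],
  [0.07,0.36,0,0,0,0],
  [0.09,0.46,0,0,0,0],
])

```text
time: 28.93
ee_pos: [0.4764, 0.2771, 0.1525]
eef_rot: [-0.0, 1.0, 0.0, 0.0]
ft_force: [1.1, -0.3, -0.3]
width: 0.0411
grip_force: 12.0
```

Request:
drive_tool([
  [0.02,0.1,0,0,0,0],
  [0.04,0.19,0,0,0,0],
  [0.067,0.26,0,0,0,0],
  [0.067,0.31,0,0,0,0],
  [0.067,0.326,0,0,0,0],
])

```text
time: 29.35
ee_pos: [0.4557, 0.3759, 0.152]
eef_rot: [-0.002, 1.0, 0.0, -0.0]
ft_force: [-0.5, 0.2, -0.8]
width: 0.0407
grip_force: 12.0
```

Request:
drive_tool([
  [0,0,0,0,0,0],
  [0,0,0,0,0,0],
  [0,0,0,0,0,0],
  [0,0,0,0,0,0],
  [0,0,0,0,0,0],
])

```text
time: 29.77
ee_pos: [0.4574, 0.3722, 0.1522]
eef_rot: [0.001, 1.0, 0.0, 0.0]
ft_force: [0.0, 0.2, -0.8]
width: 0.0409
grip_force: 12.0
```

```bash
python3 - <<'E'
from h import *
c8=np.load('w8.npy',allow_pickle=True).item();print('S w8',plane(c8,(437.5,129),.038))
s=read_state();print(s['time'],s['ee_pos'],s['ft_force'])
c=get_calibration('wrist');im=camera('wrist');cv2.imwrite('pics/w9.png',im);np.save('w9.npy',c,allow_pickle=True)
E
```

```text
S w8 [0.45562015 0.3726738  0.038     ]
29.7667 [0.45743303 0.37220271 0.15222609] [ 0.02415389  0.21252296 -0.81465068]
```

View pics/w9.png

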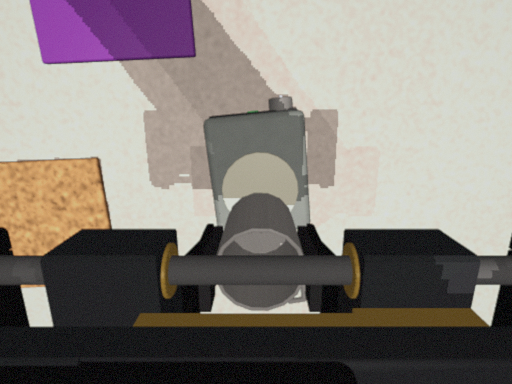

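The wrist picture shows the beaker centred at column 260 over the small plate, which spans columns 219–299. I will lower it.

Request:
drive_tool([
  [0,0,0.04,0,0,0],
  [0,0,0.11,0,0,0],
  [0,0,0.18,0,0,0],
  [0,0,0.24,0,0,0],
  [0,0,0.275,0,0,0],
])

```text
time: 30.23
ee_pos: [0.4559, 0.3721, 0.0666]
eef_rot: [0.0, 1.0, -0.001, -0.001]
ft_force: [-0.2, -0.5, -0.8]
width: 0.041
grip_force: 12.0
```

Request:
drive_tool([
  [0,0,0.004,0,0,0],
  [0,0,0.008,0,0,0],
  [0,0,0.012,0,0,0],
  [0,0,0.015,0,0,0],
  [0,0,0.015,0,0,0],
])

```text
time: 30.65
ee_pos: [0.4574, 0.3735, 0.0658]
eef_rot: [0.0, 1.0, 0.001, 0.0]
ft_force: [-0.4, -0.8, -1.6]
width: 0.0411
grip_force: 12.0
```

Request:
drive_tool([
  [0,0,0.002,0,0,0],
  [0,0,0.004,0,0,0],
  [0,0,0.005,0,0,0],
  [0,0,0.005,0,0,0],
  [0,0,0.005,0,0,0],
])

```text
time: 31.07
ee_pos: [0.457, 0.3732, 0.0636]
eef_rot: [0.0, 1.0, 0.0, 0.0]
ft_force: [0.4, -0.2, -0.4]
width: 0.0407
grip_force: 12.0
```

Request:
drive_tool([
  [0,0,0.002,0,0,0],
  [0,0,0.004,0,0,0],
  [0,0,0.004,0,0,0],
  [0,0,0.004,0,0,0],
  [0,0,0.004,0,0,0],
])

```text
time: 31.48
ee_pos: [0.457, 0.3732, 0.0623]
eef_rot: [0.0, 1.0, 0.0, -0.0]
ft_force: [0.0, 0.6, -0.1]
width: 0.0411
grip_force: 12.0
```

Request:
drive_tool([
  [0,0,0.001,0,0,0],
  [0,0,0.002,0,0,0],
  [0,0,0.002,0,0,0],
  [0,0,0.002,0,0,0],
  [0,0,0.002,0,0,0],
])

```text
time: 31.9
ee_pos: [0.457, 0.3732, 0.0622]
eef_rot: [0.0, 1.0, 0.0, -0.0]
ft_force: [-2.2, -1.9, 6.1]
width: 0.0407
grip_force: 12.0
```

Request:
drive_tool([
  [0,0,-0.001,0,0,0],
  [0,0,-0.001,0,0,0],
  [0,0,-0.001,0,0,0],
  [0,0,-0.001,0,0,0],
  [0,0,-0.001,0,0,0],
], claw=0)

```text
time: 32.32
ee_pos: [0.457, 0.3731, 0.0619]
eef_rot: [0.0, 1.0, -0.0, -0.0]
ft_force: [-0.1, 0.5, -0.7]
width: 0.0664
grip_force: 0.0
```

Request:
drive_tool([
  [0,0,0,0,0,0],
  [0,0,0,0,0,0],
  [0,0,-0.03,0,0,0],
  [0,0,-0.12,0,0,0],
  [0,0,-0.24,0,0,0],
])

```text
time: 32.73
ee_pos: [0.4557, 0.372, 0.1331]
eef_rot: [0.0, 1.0, -0.002, -0.002]
ft_force: [0.6, 0.7, -0.9]
width: 0.0862
grip_force: 0.0
```

Request:
drive_tool([
  [0,0,-0.12,0,0,0],
  [0,0,-0.25,0,0,0],
  [0.01,0,-0.38,0,0,0],
  [0.05,0.05,-0.49,0,0,0],
  [0.12,0.1,-0.55,0,0,0],
])

```text
time: 33.15
ee_pos: [0.4233, 0.4024, 0.3045]
eef_rot: [0.002, 1.0, 0.002, 0.002]
ft_force: [0.1, 1.4, -0.0]
width: 0.0868
grip_force: 0.0
```

Request:
drive_tool([
  [0.06,0.1,0,0,0,0],
  [0.12,0.2,0,0,0,0],
  [0.16,0.3,0,0,0,0],
  [0.2,0.38,0,0,0,0],
  [0.2,0.4,0,0,0,0],
])

```text
time: 33.57
ee_pos: [0.3564, 0.5275, 0.299]
eef_rot: [-0.003, 1.0, 0.001, -0.001]
ft_force: [0.2, 0.4, 0.0]
width: 0.0871
grip_force: 0.0
```

```bash
python3 - <<'E'
from h import *
s=read_state();print(s['time'],s['ee_pos'],s['joint_vel'].round(3))
T=camera('top');S=camera('scene')
f=lambda im,u,v:cv2.resize(im[v:v+60,u:u+60],(264,264),interpolation=cv2.INTER_CUBIC)
cv2.imwrite('pics/comp2.png',np.vstack([np.hstack([f(T,355,195),f(T,275,190),f(T,125,195)]),np.hstack([f(S,158,80),f(S,200,130),f(S,322,228)])]))
T0=cv2.imread('pics/top0.png');d=cv2.absdiff(T,T0).max(2)
for n,(x,y,w,h) in dict(counter=(175,115,85,52),notebook=(315,115,70,55),oil=(262,134,16,18)).items():print(n,d[y:y+h,x:x+w].mean().round(1),np.percentile(d[y:y+h,x:x+w],99))
E
```

```text
33.5667 [0.35643735 0.52753387 0.29895294] [ 0.021  0.12   0.031 -0.146 -0.018  0.041  0.009]
counter 2.9 5.0
notebook 3.5 5.0
oil 3.2 5.0
```

View pics/comp2.png

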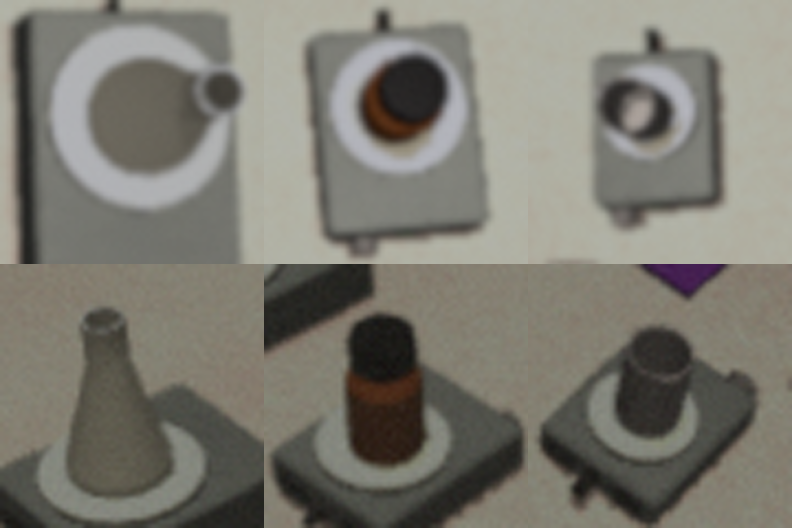

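The composite shows all three vessels upright on the right plates, and the bystander regions are unchanged. The beaker may sit a few mm off centre in the scene crop (base near column 651, plate near 642). I will check that numerically from above.

Request:
drive_tool([
  [-0.04,-0.09,0,0,0,0],
  [-0.1,-0.21,0,0,0,0],
  [-0.16,-0.33,0,0,0,0],
  [-0.22,-0.45,0,0,0,0],
  [-0.247,-0.515,0,0,0,0],
])

```text
time: 34.08
ee_pos: [0.4389, 0.3616, 0.3002]
eef_rot: [0.004, 1.0, -0.0, 0.001]
ft_force: [0.4, -0.3, 0.4]
width: 0.0873
grip_force: 0.0
```

Request:
drive_tool([
  [0,0,0,0,0,0],
  [0,0,0,0,0,0],
  [0,0,0,0,0,0],
  [0,0,0,0,0,0],
  [0,0,0,0,0,0],
])

```text
time: 34.5
ee_pos: [0.4345, 0.3695, 0.2989]
eef_rot: [-0.001, 1.0, -0.0, -0.0]
ft_force: [-0.1, -0.0, 0.4]
width: 0.0869
grip_force: 0.0
```

```bash
python3 - <<'E'
from h import *
s=read_state();print(s['time'],s['ee_pos'])
c=get_calibration('wrist');im=camera('wrist');cv2.imwrite('pics/w10.png',im)
def proj(P):
    q=R.from_quat(c['rotation']).inv().apply(np.array(P)-c['position']);return c['K'][:2,:2]@(q[:2]/q[2])+c['K'][:2,2]
p=proj([.4565,.373,.038]);print(p,proj([.457,.373,.098]))
u,v=p.round().astype(int);g=im.mean(2).astype(int)
for r in range(v-32,v+44,4): print(r,' '.join(f'{a:3d}' for a in g[r,u-36:u+38:2]))
E
```

```text
34.5 [0.43450568 0.36945438 0.29893176]
[262.97663497 179.52638433] [263.42562751 191.0666244 ]
148  89  97 100 102 100  98 100  99  97 102  98 117 120 120 119 104 100 103  98 101 102  99 103 103 100 101  98 100 100 101 103  99  86 131 139 143 145
152 111  95 103 103 105 101 103  99 103 106  99  94  98  99  98 101 101  96 100 100  96 128 141 141 139 104 101 102 102 100  99  94  88 187 201 200 200
156 136 132 149 150 152 152 153 151 149 150 147 117 119 176 197 208 212 212 213 212 210 195 154 135 147  99 100 102 101 105 106 102  90 182 198 197 196
160 157 129 150 153 152 148 148 150 151 145 201 211 184 172 158 158 156 157 154 175 184 211 210 211 211 190 152 151 151 153 152 152 135 167 200 201 199
164 185 124 147 150 149 150 150 142 203 210 194 157 157 161 198 136 125  99 103 100 119 187 189 211 209 211 211 190 149 155 154 154 138 141 201 199 197
168 199 119 141 152 153 152 134 209 210 180 155 189 163  78  72  76  80  77  76  78  80  77  76 108 206 210 211 208 209 162 153 156 140 135 203 198 200
172 201 136 139 151 149 143 208 208 208 155 191 147  70  70  76  90 163 174 174 171 166  97 
[... 1183 characters left out ...]
 165 168 176 178 178 179 171 167 166 162 162 157 158 155 160 155 152 149 138 135 190 200 203
208 206 206 208 183 139 157 157 155 151 148 143 139 136 141 147 151 154 118  90  91  97 184 199 194 196 195 201 206 207 206 208 206 207 207 207 208 208
212 206 205 203 205 208 207 208 208 208 204 204 206 204 205 205 206 209 180  42  40  43 185 207 207 206 204 206 206 208 206 206 206 205 207 205 207 209
216 203 204 203 204 206 206 205 205 208 208 206 207 206 205 207 205 207 208  63  38  24 191 207 207 207 201 201 205 207 207 208 205 204 204 208 204 205
220 207 208 206 207 206 203 206 205 204 206 203 202 206 208 207 209 206 206 189 186 193 201 207 207 208 206 207 205 208 204 204 204 205 207 205 205 202
```

```bash
python3 -c "
from bench import *
print(close_job())"
```

```text
the job is handed in; nothing more can be done
None
```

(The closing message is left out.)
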